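Close up the curing pack

TASK

Build up the curing pack on the dark base tray: the blue tray, with its glued blank lying in it, goes on the base and the grey lid on top of the blue tray, cut corners over cut corners. Each piece goes on tilted: feed its tongue under the keeper bar at the square end of the piece below, swing it down flat and press the cut-corner end until the orange clip snaps over its lip. Don't force the plastic, keep the blank in its tray, and leave the weight block, the tape roll and the mug where they stand.

Things in the scene. Friction and masses are not known exactly. Their poses are not given: they have to be found in the camera images.
- base_tray: Dark grey tray on an aluminium plate (164 x 88 x 6 mm), screwed down. Origin: centre of the plate's underside; +x to the CLIP end (two corners cut at 45 deg by 12 mm, orange clip), -x to the HOOK end (square corners, keeper bar), which faces roughly to the robot; z up. Plan 120 x 62 mm (x -60..60, y -31..31). A blank is fixed in its pocket.
- base_deck (a point): Middle of the base's deck level (0, 0, 32 mm of the base), where the skirt above rests. On the deck, 4.2 mm inside the outline, stands a round-topped bead 6 mm high along both sides, cut corners and clip end, open at the hook end (it begins at x = -45); the skirt above fits round it with 1.2 mm play.
- base_keeper (a point): Middle of the lower inner edge of the base's keeper bar (-63, 0, 39 mm of the base). The bar spans x -72..-63, z 39..43.5 and 34 mm between two ears; under it 7 mm are free above the deck. A seated piece's end wall (x = -60) stands 3 mm from it; tilted 12 deg, the wall meets it about 1 mm past its seated place.
- tray_keeper (a point): Same point of the blue tray's own keeper bar (-63, 0, 33 mm of the tray; the bar is z 33..37.5), under which the lid's tongue goes.
- tray: Blue tray, loose, about 0.24 kg, upright on the table. Plan and axes as the base (+x clip end with cut corners, -x hook end). Origin: centre of its underside. Deck at z = 26, bead to z = 32, clip nose to 39. Hollow 8 mm deep skirt below, 3 mm thick. Grip it across its 62 mm width (flat sides z 1..26). Seated, its origin is 32 mm straight above the base's.
- lid: Light grey lid, loose, about 0.22 kg, 20 mm thick, flat top; plan, axes, skirt, tongue and lip as the tray (+x cut corners and lip, -x tongue). Origin: centre of its underside. Grip it across its 62 mm width (flat sides z 1..19). Seated, its origin is 26 mm straight above the tray's.
- blank: Laminated board blank 34 x 72 x 13 mm, loose, 0.04 kg, lying in the blue tray's pocket (80 x 44 mm, floor at z = 11 of the tray), long side along the tray. Origin: centre of its underside.
- tray_tongue (a point): Middle of the tip of the blue tray's tongue (-68, 0, 3 mm of the tray). The tongue is 28 mm wide, 8 long, z 1..5. To go on, the piece is tilted 10 to 15 deg, hook end low, its lower end edge set on the deck 9 to 10 mm short of its seated place, then slid towards the hook end until its end wall meets the keeper bar, then swung down.
- tray_lip (a point): Middle of the tip of the blue tray's lip (67, 0, 3 mm of the tray), 28 mm wide, 7 long, z 1..5. Swung down but not pressed, it rests on the nose of the clip below, some 8 to 14 mm up.
- lid_tongue (a point): Middle of the tip of the lid's tongue (-68, 0, 3 mm of the lid), like the tray's.
- lid_lip (a point): Middle of the tip of the lid's lip (67, 0, 3 mm of the lid), like the tray's.
- tray_pad (a point): Middle of the ribbed press pad on the blue tray's clip end (45.5, 0, 31.4 mm of the tray; 11 x 30 mm): press down here to snap it into the base's clip: 5 to 20 N, then a hard stop.
- lid_pad (a point): Middle of the ribbed press pad on the lid's clip end (45.5, 0, 20 mm of the lid): press down here: 5 to 20 N, then a hard stop.
- base_clip (a joint): Orange sprung clip of the base, rad: 0 upright at rest, grows as a lip pushes it outward (about 0.2 lets the lip pass), springs back. Its nose is 20 mm wide at x 64..72, z 38.3..45.3 of the base, a thumb tab reaches x = 77.5.
- tray_clip (a joint): Orange sprung clip of the blue tray, the same; its nose is at x 64..72, z 32.3..39.3 of the tray.
- weight: Bystander: pale weight block, 44 x 118 x 30 mm, lying on the table; origin at the centre of its underside.
- tape_roll: Bystander: roll of masking tape 96 mm across, 48 mm high, lying flat; origin at the centre of its underside.
- mug: Bystander: white mug of 92 mm diameter and 95 mm height with a handle; origin at the centre of its underside.

How it is judged (in metres and radians):
At the end, for the whole second after the job is handed in: Tray on base and lid on tray fully down: tongue tip under the keeper bar (65.5 to 70.5 mm from the lower piece's middle), tongue and lip 1.2 to 5 mm above the deck and within 2.5 mm of the middle line, both clips under 0.06 rad, blank flat in the tray's pocket, all at rest (x of tray_tongue in the frame of base_tray between -0.0705 and -0.0655 m and y of tray_tongue in the frame of base_tray between -0.0025 and 0.0025 m and z of tray_tongue in the frame of base_tray between 0.0332 and 0.037 m and y of tray_lip in the frame of base_tray between -0.0025 and 0.0025 m and z of tray_lip in the frame of base_tray between 0.0332 and 0.037 m and x of lid_tongue in the frame of tray between -0.0705 and -0.0655 m and y of lid_tongue in the frame of tray between -0.0025 and 0.0025 m and z of lid_tongue in the frame of tray between 0.0272 and 0.031 m and y of lid_lip in the frame of tray between -0.0025 and 0.0025 m and z of lid_lip in the frame of tray between 0.0272 and 0.031 m and x of blank in the frame of tray between -0.008 and 0.008 m and y of blank in the frame of tray between -0.009 and 0.009 m and z of blank in the frame of tray between 0.009 and 0.0135 m and value of joint each of base_clip, tray_clip below 0.06 rad and linear speed of each of tray, lid, blank below 0.02 m/s); the robot touches nothing.
It fails at once if the plastic is forced (over 120 N between two pieces of the pack) (contact force between tray and base_tray above 120 N or contact force between lid and tray above 120 N).
It fails at once if the blank falls out of its tray (distance between blank and tray above 0.035 m).
It fails at once if a bystander is shifted by more than 25 mm (distance of any of weight, tape_roll, mug from where it was at the start of the episode above 0.025 m).
It also fails if it takes over 72 s, if anything falls off the work surface, if the arm or the gripper's body presses on something with over 40 N, if the wrist force passes 120 N, or if a joint passes its speed limit or range.

ROBOT

A 6-joint arm with a two-finger parallel gripper is mounted at the origin on a cart in front of the work surface, level with it; the furniture and walls round the work are solid. World frame = base frame: x ahead of the robot, y to its left, z up, the work surface at z = 0. Lengths are in m, angles in degrees, forces in N, time in s.
With the tool pointing down it reaches from about 0.375 to 0.75 m from the base axis. Payload 9 kg.
Tool frame: the origin (TCP) lies where the fingers leave the gripper's body, on its centre line; the fingertips stand 73 mm ahead of it and the grasp point (between the pads) lies 54 mm ahead of it (robot.tip_reach is the distance from the TCP to the fingertips, in m); z points along the fingers, y is the line along which they close (so a half turn about z gives the same grasp; the last joint's range is limited). The gripper opens to 85 mm and grips with 20 to 120 N. Pads are 22 mm wide; open, the fingers measure 114 mm over their backs; the gripper's body (76 mm by 85 mm) begins 54 mm behind the grasp point. The pads swing forward as they close: fully open they stand 13 mm farther back than shut.
Start: joints at [60.063, 5.964, 5.575, 89.605, 0, 77.527], TCP at [0.18, 0.572, 0.304] pointing down, gripper open.
Joint ranges: [-171.21, 171.21], [-48.23, 106.86], [-62.78, 66.21], [-105.2, 120.99], [-86.42, 89.51], [-180, 180]. Speed limits (degrees/s): [127.2, 127.2, 147.25, 180, 180, 180].

INTERFACE

Orientations are given as [roll, pitch, yaw] about the fixed x, y, z axes, in that order (R = Rz(yaw) Ry(pitch) Rx(roll)).
In Python, from plant import robot, cams gives the robot as it stands (robot), with the cameras (cams). Calls block until the motion is done:
- robot.move_pose(position, orientation): joint-space move of the TCP to a pose.
- robot.line_to(position, vel=0.15, rotation=None, guard=None): straight line of the TCP; rotation=None keeps the orientation; vel is the mean speed in m/s. With guard (N) it stops when the force on the tool has changed by that much, and returns True; else False.
- robot.goto_joints(angles): joint-space move.
- robot.set_gripper(opening): finger opening in m; the grip force is fixed at half the most; returns when the fingers have stopped.
- robot.pause(seconds).
- robot.ik(position, orientation): joint angles nearest the present ones, or None.
- robot.observe(): the state.
- cams.grab_frame(name): name is "side" or "top"; returns the picture (480x640x3 uint8, blue, green, red); there is no depth.
- cams.get_calibration(name): a dict with "vertical_fov" (degrees; the focal length in pixels is half the picture's height over the tangent of half this angle, whatever the lens; pixels are square), "cx", "cy" (the principal point, pixels), "k1" (the pictures are not rectified: a ray, as slopes to the right and down, at radius r is drawn at 1 + k1 r^2 times it, then the intrinsics apply), "rvec" (rotation vector, rad) and "tvec" (3), from world to camera coordinates, as OpenCV has them. Camera axes: x right, y down, z forward; pixel columns grow to the right and rows downward; lengths in m; the calibration is good to about 2 mm. A picture is of the moment at which its call begins. get_calibration takes no time and is no camera call.
A pose or a line that the arm cannot do raises robot.IKError and nothing moves.
- robot.job_done(): hands the job in; it is judged then, once.
The state is a dict: "time": time; "q": joint angles; "qvel": joint speeds; "joint_torque": joint torques, N m; "tool_pos": TCP position; "tcp_rot": TCP orientation; "ft_force": force on the tool from outside, world axes, zero at the start; "torque": the same for the moment, N m; "gripper_width": finger opening in m; "gripper_force": force on a finger pad.
Only numpy, scipy, OpenCV 4.12 (cv2) and the standard library are available. Lean on these libraries where they do the work, as an engineer would, in place of code of your own. Each camera call takes 0.05 s, during which the arm holds its last target. There are 200 camera calls.

## Working session

There is one attempt and no reset: what is moved stays moved. The work goes in short steps, each a Python script; the robot and the scene stay as the last script left them, time stands still between calls to the robot, and variables do not carry over. Pictures are saved under pics/ and viewed, at most 10 in all, crops included, and the job is handed in when it is done.

```bash
ls; mkdir -p pics
python3 - <<'E'
from plant import robot, cams
import cv2
for n in("top","side"):
    f=cams.grab_frame(n); cv2.imwrite(f"pics/{n}0.png",f); print(n,cams.get_calibration(n))
o=robot.observe(); print(o)
E
```

```text
pics
plant.py
top {'vertical_fov': 55.78805129280543, 'cx': 318.73261134226595, 'cy': 239.05413873728548, 'k1': 0.004351778987828932, 'rvec': array([ 2.14343036, -2.14080117,  0.17134331]), 'tvec': array([0.19257783, 0.55116974, 0.83187224])}
side {'vertical_fov': 50.34210885004225, 'cx': 319.67549469188737, 'cy': 236.656471756915, 'k1': -0.1361210614365125, 'rvec': array([ 2.06017603, -0.14324342,  0.08410054]), 'tvec': array([-0.53184803,  0.16423945,  0.76316327])}
{'time': 0.1, 'q': array([ 6.00639709e+01,  5.99653340e+00,  5.52993248e+00,  8.96054011e+01,
       -4.39102996e-05,  7.75272942e+01]), 'qvel': array([ 0.03235352, -0.1332149 ,  0.19801376, -0.01246387,  0.04290821,
        0.00131146]), 'joint_torque': array([ 6.92958565e-03, -5.58205855e+01,  5.04721284e+01,  1.30572834e-02,
       -2.43867735e-04,  8.50223870e-06]), 'tool_pos': array([0.17992639, 0.57214878, 0.30317118]), 'tcp_rot': array([-1.79929688e+02, -1.55077175e-02,  1.62536667e+02]), 'ft_force': array([-0.73790281, -0.27018135, -0.82103338]), 'torque': array([ 0.00117837, -0.00083545, -0.02716845]), 'gripper_force': 0.0, 'gripper_width': 0.08540000337750785}
```

View pics/top0.png

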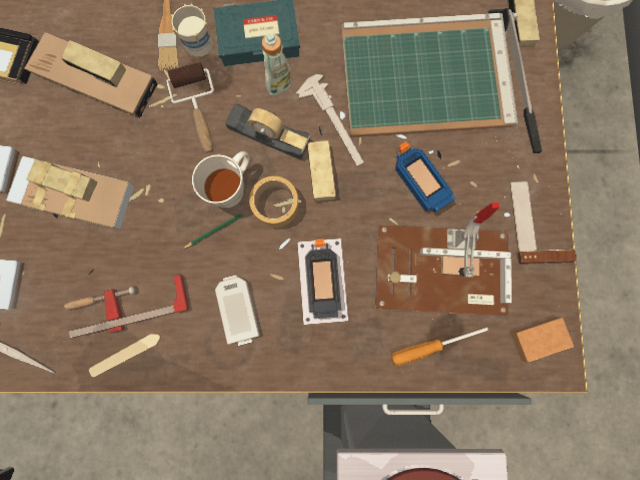

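View pics/side0.png

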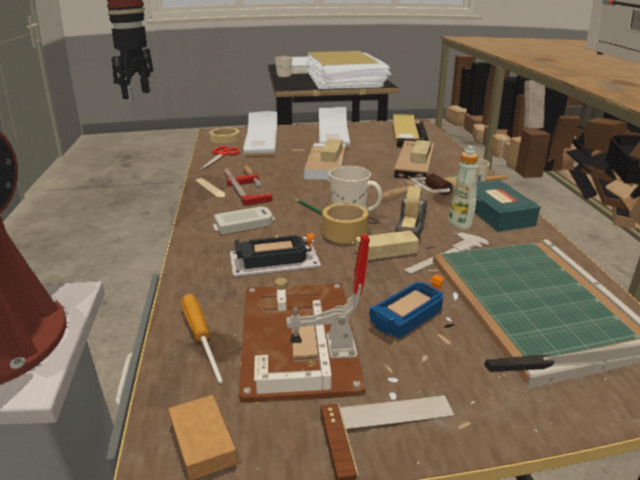

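```bash
cat > h.py <<'E'
import numpy as np, cv2
from plant import robot, cams
from scipy.spatial.transform import Rotation as R
def cam(n):
    c=cams.get_calibration(n); f=240/np.tan(np.radians(c["vertical_fov"]/2))
    K=np.array([[f,0,c["cx"]],[0,f,c["cy"]],[0,0,1]]); return K,np.array([c["k1"],0,0,0.]),np.array(c["rvec"]),np.array(c["tvec"])
def rays(n,px):
    K,D,r,t=cam(n); u=cv2.undistortPoints(np.array(px,float).reshape(-1,1,2),K,D)[:,0]
    M=cv2.Rodrigues(r)[0]; return -M.T@t, np.c_[u,np.ones(len(u))]@M
def onz(n,px,z):
    C,d=rays(n,px); return C+d*((z-C[2])/d[:,2])[:,None]
def proj(n,P):
    K,D,r,t=cam(n); return cv2.projectPoints(np.array(P,float).reshape(-1,1,3),r,t,K,D)[0][:,0]
E
python3 - <<'E'
from h import *
f=cv2.imread("pics/top0.png"); 
print(rays("top",[[320,240]])[0],rays("side",[[320,240]])[0])
def crop(u,v,h=60): return cv2.resize(f[v-h:v+h,u-45:u+45],None,fx=5,fy=5,interpolation=cv2.INTER_CUBIC)[:,:]
im=np.hstack([f[v-60:v+60,u-35-10*(k==2):u+35+10*(k==2)] for k,(u,v) in enumerate([(237,310),(322,281),(425,178)])])
im=cv2.resize(im,None,fx=3.4,fy=3.4,interpolation=cv2.INTER_CUBIC); print(im.shape); cv2.imwrite("pics/crop.png",im)
hsv=cv2.cvtColor(f,cv2.COLOR_BGR2HSV)
def info(name,m,z,box):
    M=np.zeros(m.shape,np.uint8); u0,v0,u1,v1=box; M[v0:v1,u0:u1]=m[v0:v1,u0:u1]
    cs,_=cv2.findContours(M,cv2.RETR_EXTERNAL,cv2.CHAIN_APPROX_NONE); c=max(cs,key=cv2.contourArea)
    r=cv2.minAreaRect(onz("top",c[:,0],z)[:,:2].astype(np.float32)); print(name,cv2.contourArea(c),r)
H,S,V=cv2.split(hsv)
info("tray",((H>100)&(H<125)&(S>110)).astype(np.uint8),.026,(380,130,470,225))
info("lid",((S<70)&(V>130)).astype(np.uint8),.02,(200,265,272,355))
info("plate",((S<50)&(V>150)).astype(np.uint8),.006,(285,230,360,335))
info("base",((V<75)).astype(np.uint8),.035,(300,240,345,325))
for nm,b in(("baseclip",(300,232,340,252)),("trayclip",(395,138,415,158))):
    m=np.zeros(H.shape,bool);u0,v0,u1,v1=b;m[v0:v1,u0:u1]=((H>3)&(H<18)&(S>180)&(V>180))[v0:v1,u0:u1]
    y,x=np.nonzero(m);print(nm,x.mean(),y.mean(),len(x),onz("top",[[x.mean(),y.mean()]],.045 if nm[0]=='b' else .039))
E
```

```text
[0.41526199 0.19655368 0.90653729] [ 0.44544588 -0.66207724  0.505457  ]
(408, 782, 3)
tray 1967.5 ((0.6776456236839294, -0.014569364488124847), (0.13893797993659973, 0.06804507225751877), 33.697784423828125)
lid 2045.5 ((0.41610801219940186, 0.35312798619270325), (0.13375093042850494, 0.06334974616765976), 14.668224334716797)
plate 1205.5 ((0.4736752212047577, 0.18597449362277985), (0.16433733701705933, 0.08846177160739899), 4.73357629776001)
base 1231.0 ((0.4798412621021271, 0.18534988164901733), (0.10215995460748672, 0.05572468414902687), 4.411683082580566)
baseclip 319.58490566037733 242.32075471698113 53 [[0.54421007 0.19161985 0.045     ]]
trayclip 403.91379310344826 146.17241379310346 58 [[0.74000637 0.02286779 0.039     ]]
```

View pics/crop.png

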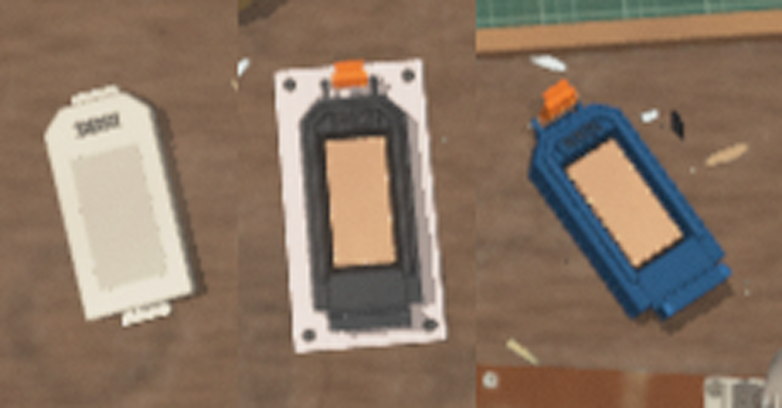

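Top crop: lid with its cut corners and text end up (clip end away from the robot). The base is upright with its clip at (320,242). The blue tray has its clip at (404,146), its hook end at lower right, and the blank in its pocket. The base plate measured 164.3 x 88.5 mm, which matches the given size. Next I refine the two loose pieces from their side edges.

Run:
```python
from h import *
f=cv2.imread("pics/top0.png"); H,S,V=cv2.split(cv2.cvtColor(f,cv2.COLOR_BGR2HSV)); print(robot.tip_reach)
def refine(nm,m,box,c,yaw,ztop,far):
    M=np.zeros(m.shape,np.uint8); u0,v0,u1,v1=box; M[v0:v1,u0:u1]=m[v0:v1,u0:u1]
    cs,_=cv2.findContours(M,cv2.RETR_EXTERNAL,cv2.CHAIN_APPROX_NONE); px=max(cs,key=cv2.contourArea)[:,0]
    c=np.array(c)
    for it in range(4):
        a=np.radians(yaw); A=np.array([[np.cos(a),np.sin(a)],[-np.sin(a),np.cos(a)]])
        out={}
        for s in(-1,1):
            q=(onz("top",px,ztop if s==far else 0)[:,:2]-c)@A.T*1000
            k=(abs(q[:,0])<38)&(s*q[:,1]>20); p=np.polyfit(q[k,0],q[k,1],1); out[s]=p; r=np.std(q[k,1]-np.polyval(p,q[k,0]))
            print(nm,s,p.round(3),"n",k.sum(),"rms",r.round(2))
        yaw+=np.degrees(np.arctan((out[1][0]+out[-1][0])/2)); c=c+A.T@[0,(out[1][1]+out[-1][1])/2000]
    # ends
    a=np.radians(yaw); A=np.array([[np.cos(a),np.sin(a)],[-np.sin(a),np.cos(a)]])
    for z in(0,.003,ztop):
        q=(onz("top",px,z)[:,:2]-c)@A.T*1000
        print(z,"ends |y|<10:",q[abs(q[:,1])<10,0].min().round(1),q[abs(q[:,1])<10,0].max().round(1)," shoulders y20..27 lo:",[np.median(q[(s*q[:,1]>20)&(s*q[:,1]<27)&(q[:,0]<-40),0]).round(1) for s in(-1,1)],
          "hi |y|11..16", [np.median(q[(s*q[:,1]>15)&(s*q[:,1]<18)&(q[:,0]>40),0]).round(1) for s in(-1,1)])
    print(nm,c,yaw)
refine("tray",(H>100)&(H<125)&(S>110),(380,130,470,225),(.675,-.015),33.7,.026,-1)
refine("lid",(S<70)&(V>130),(200,265,272,355),(.416,.353),14.67,.02,1)
```

```text
0.0726
tray -1 [-3.0000e-03 -3.4296e+01] n 30 rms 0.5
tray 1 [1.0000e-03 2.3559e+01] n 30 rms 0.49
tray -1 [-2.0000e-03 -2.8928e+01] n 30 rms 0.5
tray 1 [2.0000e-03 2.8928e+01] n 30 rms 0.49
tray -1 [-2.0000e-03 -2.8928e+01] n 30 rms 0.5
tray 1 [2.0000e-03 2.8928e+01] n 30 rms 0.49
tray -1 [-2.0000e-03 -2.8928e+01] n 30 rms 0.5
tray 1 [2.0000e-03 2.8928e+01] n 30 rms 0.49
0 ends |y|<10: -66.1 76.9  shoulders y20..27 lo: [np.float64(-65.8), np.float64(-53.6)] hi |y|11..16 [np.float64(68.4), np.float64(63.4)]
0.003 ends |y|<10: -66.2 76.4  shoulders y20..27 lo: [np.float64(-65.6), np.float64(-53.8)] hi |y|11..16 [np.float64(67.9), np.float64(62.8)]
0.026 ends |y|<10: -67.0 65.9  shoulders y20..27 lo: [np.float64(-60.4), np.float64(-59.6)] hi |y|11..16 [np.float64(62.0), np.float64(69.0)]
tray [ 0.67797871 -0.01946639] 33.65259860742506
lid -1 [-1.0000e-03 -2.7926e+01] n 38 rms 0.55
lid 1 [-3.0000e-03  3.0753e+01] n 39 rms 0.55
lid -1 [ 1.0000e-03 -2.9339e+01] n 38 rms 0.55
lid 1 [-1.0000e-03  2.9339e+01] n 39 rms 0.55
lid -1 [ 1.0000e-03 -2.9339e+01] n 38 rms 0.55
lid 1 [-1.0000e-03  2.9339e+01] n 39 rms 0.55
lid -1 [ 1.0000e-03 -2.9339e+01] n 38 rms 0.55
lid 1 [-1.0000e-03  2.9339e+01] n 39 rms 0.55
0 ends |y|<10: -67.3 69.4  shoulders y20..27 lo: [np.float64(-58.6), np.float64(-59.1)] hi |y|11..16 [np.float64(64.2), np.float64(63.4)]
0.003 ends |y|<10: -67.2 69.1  shoulders y20..27 lo: [np.float64(-58.3), np.float64(-58.8)] hi |y|11..16 [np.float64(63.8), np.float64(63.0)]
0.02 ends |y|<10: -66.7 67.0  shoulders y20..27 lo: [np.float64(-58.3), np.float64(-58.2)] hi |y|11..16 [np.float64(65.4), np.float64(61.8)]
lid [0.41564193 0.35436781] 14.560782514080053
```

Run:
```python
from h import *
def F(c,yaw):
    a=np.radians(yaw); A=np.array([[np.cos(a),np.sin(a)],[-np.sin(a),np.cos(a)]]); return lambda n,px,z:(onz(n,px,z)[:,:2]-c)@A.T*1000
def con(f,cond,box):
    H,S,V=cv2.split(cv2.cvtColor(f,cv2.COLOR_BGR2HSV)); m=cond(H,S,V); M=np.zeros(m.shape,np.uint8); u0,v0,u1,v1=box; M[v0:v1,u0:u1]=m[v0:v1,u0:u1]
    return max(cv2.findContours(M,cv2.RETR_EXTERNAL,cv2.CHAIN_APPROX_NONE)[0],key=cv2.contourArea)[:,0]
def ends(nm,q,y0,y1):
    for lo in(1,-1):
        k=(q[:,1]>y0)&(q[:,1]<y1)&(lo*q[:,0]<-30*1); print(nm,"lo" if lo>0 else "hi",np.sort(q[k,0]).round(1))
t=cv2.imread("pics/top0.png"); s=cv2.imread("pics/side0.png")
tr=F((.67798,-.01947),33.65); ld=F((.41564,.35437),14.56); bs=F((.4737,.1860),4.7)
blue=lambda H,S,V:(H>100)&(H<125)&(S>110); org=lambda H,S,V:(H>3)&(H<18)&(S>180)&(V>170); wh=lambda H,S,V:(S<70)&(V>130)
p=con(t,blue,(380,130,470,225)); ends("keeper",tr("top",p,.0375),-12,12); ends("endwall z0",tr("top",p,0),23,29)
o=tr("top",con(t,org,(390,135,420,160)),.039); print("trayclip",o.min(0),o.max(0))
o=bs("top",con(t,org,(300,230,340,252)),.045); print("baseclip",o.min(0),o.max(0))
p=con(t,wh,(200,265,272,355)); ends("lid z3",ld("top",p,.003),-11,11); ends("lid shoulder z0",ld("top",p,.0),-27,-17);ends("lid shoulder z20",ld("top",p,.02),17,27)
# side view
p=con(s,blue,(360,270,450,340)); q=tr("side",p,.0); print("side tray z0 minx",q[q[:,0].argmin()],"rightmost/leftmost px",p.min(0),p.max(0)); 
cl=con(s,org,(425,270,450,295)); C,d=rays("side",[cl.mean(0)]); T,e=rays("top",[con(t,org,(390,135,420,160)).mean(0)])
w=np.linalg.lstsq(np.c_[d[0],-e[0]],T-C,rcond=None)[0]; P=(C+w[0]*d[0]+T+w[1]*e[0])/2; print("clip tri",P,np.linalg.norm(C+w[0]*d[0]-T-w[1]*e[0]))
a=np.radians(33.65);v=P[:2]-[.67798,-.01947];print(v@[np.cos(a),np.sin(a)],v@[-np.sin(a),np.cos(a)])
```

```text
keeper lo [-67.4 -67.4 -67.4 -66.9 -66.9 -66.9 -66.9 -66.3 -66.3 -66.3]
keeper hi [59.9 60.5 61.  61.5 62.1 62.5 62.6 63.  63.1 63.6 63.7 63.8]
endwall z0 lo [-53.6 -53.  -47.9 -45.1 -40.6 -37.7 -30.3]
endwall z0 hi [33.5 41.1 44.  48.6 51.5 53.3 53.9 55.7]
trayclip [67.9560272  -8.58216524] [82.14405941 10.35213337]
baseclip [64.86868681 -8.3623392 ] [77.4157784   7.10529857]
lid z3 lo [-67.2 -67.1 -66.9 -66.8 -66.7 -66.4 -66.3 -66.  -65.9 -65.8 -65.5]
lid z3 hi [67.5 67.6 67.6 68.  68.1 68.5 68.5 68.6 69.  69.  69.1]
lid shoulder z0 lo [-59.2 -58.8 -58.7 -58.3 -57.8]
lid shoulder z0 hi [54.1 54.6 57.  59.5 60.  62.4]
lid shoulder z20 lo [-59.2 -58.7 -58.2 -57.8 -57.7]
lid shoulder z20 hi [52.4 53.8 55.7 57.1 59.  60.4]
side tray z0 minx [-60.43888419  10.28872045] rightmost/leftmost px [370 283] [442 337]
clip tri [0.73994923 0.02257894 0.03740722] 0.0010942395225481511
0.07488562444125721 0.0006648628593658099
```

```bash
cat >> h.py <<'E'
BASE=(np.array([.4737,.1860,0]),4.7)
TRAY=(np.array([.6816,-.0171,0]),33.65); LID=(np.array([.4169,.3547,0]),14.56)
def Rp(yaw,tilt): return R.from_euler('z',yaw,degrees=True)*R.from_euler('y',-tilt,degrees=True)
RT=R.from_euler('z',180,degrees=True)*R.from_euler('x',180,degrees=True)
def tool(o,rp,g): # piece origin, rotation, TCP in piece frame -> pose
    return o+rp.apply(g),(rp*RT).as_euler('xyz',degrees=True)
def edge(base,xe,dz,tilt,g,deck,dy=0,yaw=None): # hook-end lower edge of the piece at (xe,dy,deck+dz) of base
    b=R.from_euler('z',base[1],degrees=True); rp=Rp(base[1] if yaw is None else yaw,tilt)
    o=base[0]+b.apply([xe,dy,deck+dz])-rp.apply([-.060,0,0]); return tool(o,rp,g)
def st(s=""):
    o=robot.observe(); print(s,"t%.2f"%o["time"],o["tool_pos"].round(4),o["tcp_rot"].round(2),"F",o["ft_force"].round(1),"M",o["torque"].round(2),"w%.4f f%.1f"%(o["gripper_width"],o["gripper_force"]),flush=True); return o
E
python3 - <<'E'
from h import *
t=cv2.imread("pics/top0.png"); H,S,V=cv2.split(cv2.cvtColor(t,cv2.COLOR_BGR2HSV))
m=((S<50)&(V>150)).astype(np.uint8)*255; M=np.zeros_like(m); M[230:335,285:360]=m[230:335,285:360]
c=max(cv2.findContours(M,cv2.RETR_EXTERNAL,cv2.CHAIN_APPROX_NONE)[0],key=cv2.contourArea)[:,0]
q=R.from_euler('z',-4.7,degrees=True).apply(onz("top",c,.006)-[.4737,.186,.006])*1000
for s in(1,-1):
    k=(s*q[:,1]>39)&(abs(q[:,0])<70); print(np.polyfit(q[k,0],q[k,1],1),k.sum())
    k=(s*q[:,0]>77)&(abs(q[:,1])<36); print(np.polyfit(q[k,1],q[k,0],1),k.sum())
g=np.array([0,0,.074]); o,y=TRAY
p,r=tool(o+[0,0,.09],Rp(y,0),g); robot.move_pose(p,r); st("above")
p,r=tool(o,Rp(y,0),g); print(robot.line_to(p,.12,guard=10)); st("down")
robot.set_gripper(.045); st("grip")
E
```

```text
[1.36401100e-03 4.32534713e+01] 70
[3.91410218e-03 8.09355140e+01] 29
[-3.20789840e-03 -4.29174274e+01] 71
[ 4.56551288e-03 -8.12390215e+01] 37
above t2.88 [ 0.6816 -0.0163  0.1642] [-1.8000e+02  1.0000e-02 -1.4631e+02] F [0.4 0.4 0.2] M [-0.03 -0.01 -0.03] w0.0855 f0.0
False
down t3.77 [ 0.6822 -0.0172  0.075 ] [-1.7994e+02  5.0000e-02 -1.4635e+02] F [ 0.1 -0.1  0.5] M [0.02 0.01 0.01] w0.0850 f0.0
grip t4.12 [ 0.6824 -0.0172  0.0755] [-1.7992e+02  8.0000e-02 -1.4635e+02] F [-1.8 -0.2  6.2] M [ 0.16  0.24 -0.01] w0.0604 f66.9
```

```bash
sed -i 's/^BASE=.*/BASE=(np.array([.4737,.1860,0]),4.6)/' h.py; echo 'GT=np.array([.0006,0,.0755])' >> h.py
python3 - <<'E'
from h import *
o=robot.observe(); p=o["tool_pos"].copy(); p[2]+=.12; robot.line_to(p,.2); st("lift")
p,r=edge(BASE,-.0505,.05,12,GT,.032); robot.move_pose(p,r); 
p,r=edge(BASE,-.0505,.015,12,GT,.032); robot.line_to(p,.12,rotation=r); robot.pause(.3); st("over"); print(p,r)
for n in("top","side"): cv2.imwrite(f"pics/{n}1.png",cams.grab_frame(n))
a=cv2.imread("pics/top1.png")[210:350,250:390]; b=cv2.imread("pics/side1.png")[170:310,200:360]
cv2.imwrite("pics/c1.png",np.hstack([cv2.resize(a,(400,400)),cv2.resize(b,(400,350)).copy() if 0 else cv2.resize(b,(400,400))]))
E
```

```text
lift t4.88 [ 0.6817 -0.0171  0.1936] [ 1.7991e+02 -9.0000e-02 -1.4635e+02] F [ 0.1  0.  -3.4] M [-0.02  0.07  0.  ] w0.0608 f65.9
over t6.74 [0.4672 0.1855 0.1342] [ 180.     12.07 -175.4 ] F [ 0.1  0.4 -2.9] M [-0.02  0.33  0.03] w0.0603 f65.9
[0.46680071 0.1854449  0.13344959] [ 180.    12.  -175.4]
```

View pics/c1.png

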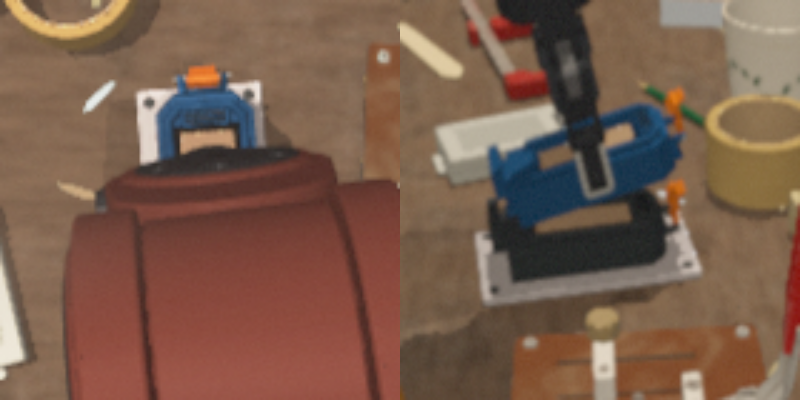

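Held tray is tilted with its hook end low over the base, and its clip is visible in both views (top about (321,237), side about (330,206)). I triangulate that clip to check the grasp offset.

Run:
```python
from h import *
def oc(n,f,box):
    H,S,V=cv2.split(cv2.cvtColor(f,cv2.COLOR_BGR2HSV)); m=(H>3)&(H<18)&(S>180)&(V>160); M=np.zeros(m.shape,np.uint8);u0,v0,u1,v1=box;M[v0:v1,u0:u1]=m[v0:v1,u0:u1]
    y,x=np.nonzero(M); print(n,x.mean(),y.mean(),len(x)); return [x.mean(),y.mean()]
t=cv2.imread("pics/top1.png");s=cv2.imread("pics/side1.png"); t0=cv2.imread("pics/top0.png");s0=cv2.imread("pics/side0.png")
def tri(a,b):
    C,d=rays("top",[a]);T,e=rays("side",[b]); w=np.linalg.lstsq(np.c_[d[0],-e[0]],T-C,rcond=None)[0]; P,Q=C+w[0]*d[0],T+w[1]*e[0]; print("gap",np.linalg.norm(P-Q)*1e3); return (P+Q)/2
P1=tri(oc("top",t,(300,225,345,248)),oc("side",s,(300,195,345,228)))
P0=tri(oc("top",t0,(395,138,415,158)),oc("side",s0,(425,270,450,295)))
PB=tri(oc("top",t0,(300,232,340,252)),oc("side",s0,(295,225,320,250)))
o=robot.observe(); rt=R.from_euler('xyz',o["tcp_rot"],degrees=True)*RT.inv()
print("tray clip rel held (mm)",(rt.inv().apply(P1-o["tool_pos"])+GT)*1e3)
print("on table",Rp(33.65,0).inv().apply(P0-TRAY[0])*1e3)
print("base clip",Rp(4.6,0).inv().apply(PB-BASE[0])*1e3)
```

```text
top 320.45 236.38333333333333 60
side 309.30555555555554 204.58333333333334 36
gap 0.6814599819370122
top 403.8253968253968 146.47619047619048 63
side 436.6595744680851 279.5851063829787 94
gap 0.6972567927512903
top 319.58490566037733 242.32075471698113 53
side 309.65 236.45 40
gap 0.024268372346377687
tray clip rel held (mm) [71.93338661 -1.23860655 37.34500598]
on table [70.54794058  0.81404442 36.66080366]
base clip [ 7.08676439e+01 -6.90815408e-02  4.40171875e+01]
```

Run:
```python
from h import *
t=cv2.imread("pics/top1.png"); H,S,V=cv2.split(cv2.cvtColor(t,cv2.COLOR_BGR2HSV)); m=((H>100)&(H<125)&(S>90)).astype(np.uint8)
M=np.zeros_like(m);M[225:275,295:350]=m[225:275,295:350]
c=max(cv2.findContours(M,cv2.RETR_EXTERNAL,cv2.CHAIN_APPROX_NONE)[0],key=cv2.contourArea)[:,0]
o=robot.observe(); rp=R.from_euler('xyz',o["tcp_rot"],degrees=True)*RT.inv(); og=o["tool_pos"]-rp.apply(GT)
C,d=rays("top",c); Cl=rp.inv().apply(C-og); dl=rp.inv().apply(d); q=(Cl+dl*((.026-Cl[2])/dl[:,2])[:,None])*1e3
for s in(1,-1):
    k=(s*q[:,1]>24)&(q[:,0]<47)&(q[:,0]>25); print(q[k][:,:2].round(1).tolist())
```

```text
[[45.6, 26.6], [43.8, 26.8], [42.0, 26.9], [40.2, 27.1], [38.4, 27.2], [36.6, 27.4], [34.8, 27.5], [33.0, 27.6], [31.2, 27.8], [29.4, 27.9], [27.6, 28.1], [25.8, 28.2]]
[[25.2, -24.3], [25.1, -26.1], [26.8, -28.1], [26.6, -29.9], [28.4, -30.0], [30.2, -30.2], [32.0, -30.3], [33.9, -30.4], [35.7, -30.6], [37.5, -30.7], [39.3, -30.8], [41.1, -31.0], [42.9, -31.1], [44.7, -31.2], [46.5, -31.4]]
```

```bash
cat >> h.py <<'E'
def mv(b,xe,dz,tilt,g,deck,dy,vel=.05,guard=None):
    p,r=edge(b,xe,dz,tilt,g,deck,dy); return robot.line_to(p,vel,rotation=r,guard=guard)
def loc(b,g,deck): # where the hook-end edge is, from the tool pose: xe,dy,dz mm, tilt
    o=robot.observe(); rp=R.from_euler('xyz',o["tcp_rot"],degrees=True)*RT.inv(); e=o["tool_pos"]+rp.apply(np.array([-.06,0,0])-g)
    B=R.from_euler('z',b[1],degrees=True); return B.inv().apply(e-b[0]-[0,0,deck])*1e3, -(B.inv()*rp).as_euler('xyz',degrees=True)
E
python3 - <<'E'
from h import *
D=.032; dy=.0012
mv(BASE,-.0518,.008,12,GT,D,dy,.08); robot.pause(.2); st("hover")
print(mv(BASE,-.0518,-.004,12,GT,D,dy,.02,guard=4)); st("deck"); l,a=loc(BASE,GT,D); print(l,a)
E
```

```text
hover t7.29 [0.4655 0.1865 0.1265] [-180.     12.01 -175.4 ] F [-0.1 -1.1 -2.9] M [-0.03  0.33 -0.01] w0.0607 f65.9
True
deck t7.76 [0.4657 0.1866 0.1179] [ 180.     12.04 -175.4 ] F [ 0.5 -0.5  5.9] M [-0.01  0.35 -0.03] w0.0606 f66.9
[-51.45333058   1.19863062  -0.57332664] [-2.93716580e-03  1.20404748e+01  3.78317382e-03]
```

Run:
```python
from h import *
robot.pause(.15); st("settled"); l,a=loc(BASE,GT,.032); print(l,a)
```

```text
settled t7.91 [0.4657 0.1865 0.118 ] [ 180.     12.04 -175.4 ] F [ 1.5 -0.4  4.9] M [-0.02  0.08  0.02] w0.0607 f66.8
[-51.45544758   1.19247929  -0.43606209] [-2.33377205e-03  1.20427895e+01  3.28509944e-03]
```

Run:
```python
from h import *
D=.032; dy=.0012
print(mv(BASE,-.0650,-.0003,12,GT,D,dy,.02,guard=9)); st("slid"); l,a=loc(BASE,GT,D); print(l,a)
robot.pause(.15); st("settled"); l,a=loc(BASE,GT,.032); print(l,a)
for n in("top","side"): cv2.imwrite(f"pics/{n}2.png",cams.grab_frame(n))
cv2.imwrite("pics/c2.png",cv2.resize(cv2.imread("pics/side2.png")[190:290,210:340],None,fx=6,fy=6,interpolation=cv2.INTER_CUBIC))
```

```text
True
slid t8.42 [0.4557 0.1858 0.1182] [ 179.99   12.11 -175.4 ] F [ 3.2 -0.1 -1.2] M [ 0.03 -0.27  0.02] w0.0607 f66.0
[-61.39247945   1.21100878  -0.34168282] [-6.14084221e-03  1.21087482e+01  2.98250822e-03]
settled t8.57 [0.4558 0.1857 0.118 ] [ 180.     12.08 -175.41] F [ 2.2  1.7 -1. ] M [ 0.1  -0.2   0.02] w0.0603 f66.0
[-61.36357146   1.14540435  -0.49936627] [-3.80501102e-03  1.20770001e+01  1.08437384e-02]
```

View pics/c2.png

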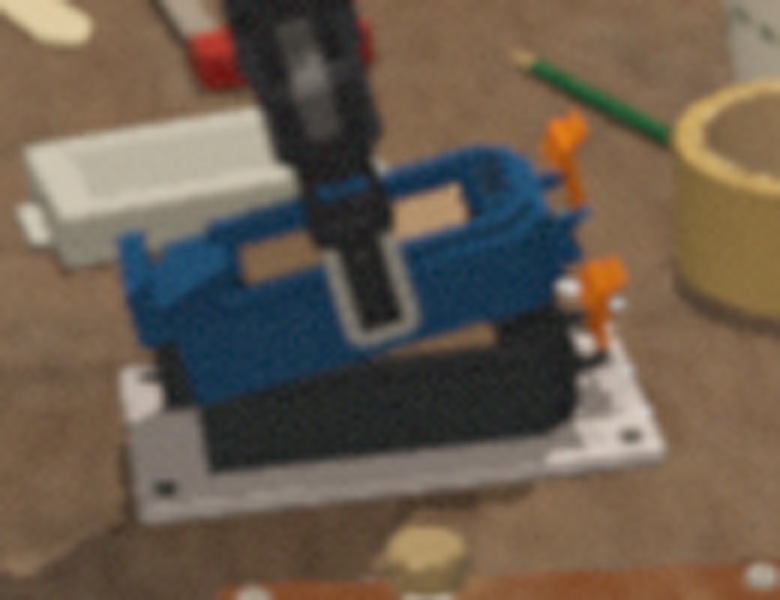

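Side crop: tray tilted on the base with its hook end going under the keeper bar and its lip above the base clip. The guard may have tripped on the vertical change, so I push on a little with a new guard.

Run:
```python
from h import *
D=.032; dy=.0012
print(mv(BASE,-.0660,-.0006,12,GT,D,dy,.015,guard=9)); st("slid"); l,a=loc(BASE,GT,D); print(l,a)
robot.pause(.15); st("settled"); l,a=loc(BASE,GT,.032); print(l,a)
```

```text
True
slid t8.92 [0.4554 0.1857 0.1186] [ 179.98   12.25 -175.42] F [ 3.   1.1 -0.6] M [ 0.09 -0.28  0.04] w0.0605 f66.5
[-6.14680909e+01  1.18387329e+00 -1.45057572e-02] [-0.0159483  12.25189039  0.02143191]
settled t9.07 [0.4554 0.1856 0.1185] [ 179.98   12.24 -175.42] F [3.5 1.  0.7] M [ 0.13 -0.37 -0.03] w0.0607 f66.6
[-61.43989404   1.15201096  -0.12242779] [-0.01692242 12.23939421  0.02487591]
```

Run:
```python
from h import *
D=.032; dy=.0012
for tl,xe in((11,-.0610),(9,-.0608),(7.5,-.0606),(6,-.0605),(5,-.0604),(4,-.0604)):
    g=mv(BASE,xe,-.0002,tl,GT,D,dy,.03,guard=14); st(f"{tl} {g}"); print(*loc(BASE,GT,D))
    if g: break
robot.pause(.15); st("settled")
```

```text
11 False t9.32 [0.4574 0.1858 0.117 ] [-179.98   10.92 -175.41] F [-0.  -0.9 -1. ] M [-0.14  0.21  0.03] w0.0606 f66.6
[-61.46815954   1.0662032   -0.64401861] [1.55240166e-02 1.09169818e+01 5.97881500e-03]
9 False t9.58 [0.4606 0.186  0.1154] [-179.98    8.96 -175.4 ] F [ 1.1 -0.7 -0.7] M [-0.31  0.27  0.01] w0.0603 f66.7
[-61.11592824   1.06036189  -0.57183431] [2.02899584e-02 8.96352676e+00 1.10126599e-03]
7.5 False t9.83 [0.4629 0.1864 0.1143] [-179.99    7.5  -175.39] F [-0.1 -0.8 -0.8] M [-0.21  0.34  0.04] w0.0607 f66.6
[-60.92251163   1.20845601  -0.48019856] [ 5.95059404e-03  7.49687687e+00 -5.42798257e-03]
6 False t10.08 [0.4654 0.1865 0.1131] [-180.      6.03 -175.4 ] F [ 0.6 -0.6 -2.3] M [-0.14  0.17  0.01] w0.0606 f66.5
[-60.59159774   1.18716562  -0.36235743] [ 4.95849884e-03  6.02704097e+00 -5.10332106e-04]
5 False t10.33 [0.4669 0.1867 0.1122] [-180.      5.03 -175.4 ] F [ 0.4 -0.7 -2.7] M [ 0.    0.22 -0.  ] w0.0609 f66.5
[-60.47734531   1.22403378  -0.29090666] [ 2.93180098e-03  5.02760303e+00 -2.97706201e-03]
4 False t10.58 [0.4683 0.1869 0.1114] [ 179.99    4.01 -175.39] F [-1.5 -0.7  1. ] M [0.02 0.46 0.07] w0.0608 f66.9
[-60.496097     1.30951349  -0.12782722] [-0.00858289  4.01106766 -0.00955108]
settled t10.73 [0.4682 0.1869 0.1114] [ 179.99    4.02 -175.39] F [-2.3  1.1  0.7] M [0.12 0.52 0.03] w0.0611 f66.9
```

```bash
cat >> h.py <<'E'
def press(b,x,zt,tilt0,dy=.0012,guard=30):
    B=R.from_euler('z',b[1],degrees=True); r=(B*RT).as_euler('xyz',degrees=True)
    P=lambda z:b[0]+B.apply([x,dy,z+robot.tip_reach])
    robot.move_pose(P(zt+.03),r); robot.set_gripper(0); st("hover")
    g=robot.line_to(P(zt-.006),.02,guard=guard); st(f"press {g}"); z=robot.observe()["tool_pos"][2]-robot.tip_reach; print("tip z",z*1e3,"target",zt*1e3)
    robot.pause(.3); st("hold"); print("tip z",(robot.observe()["tool_pos"][2]-robot.tip_reach)*1e3)
E
python3 - <<'E'
from h import *
robot.set_gripper(.085); o=st("open"); rp=R.from_euler('xyz',o["tcp_rot"],degrees=True)
robot.line_to(o["tool_pos"]-rp.apply([0,0,.07]),.15); st("up")
press(BASE,.043,.0634,0)
cv2.imwrite("pics/side3.png",cams.grab_frame("side"))
o=robot.observe(); robot.line_to(o["tool_pos"]+[0,0,.12],.2); st("up")
for n in("top","side"): cv2.imwrite(f"pics/{n}4.png",cams.grab_frame(n))
cv2.imwrite("pics/c3.png",np.hstack([cv2.resize(cv2.imread(f"pics/side{k}.png")[190:290,220:320],(400,400)) for k in(3,4)]))
E
```

```text
open t11.11 [0.4686 0.1868 0.1115] [-180.      4.03 -175.41] F [-0.3 -0.1  0.7] M [-0.06  0.01 -0.01] w0.0849 f0.0
up t11.72 [0.4635 0.1863 0.1806] [ 180.      3.97 -175.4 ] F [0.2 0.7 0.2] M [ 0.03  0.05 -0.02] w0.0853 f0.0
hover t12.92 [0.5165 0.1906 0.166 ] [ 180.    -0.  -175.4] F [0.3 0.3 0. ] M [-0.01 -0.02 -0.05] w-0.0001 f0.0
press True t14.39 [0.5179 0.1909 0.1364] [-180.      0.24 -175.39] F [-1.6  0.   8.6] M [-0.16  0.46  0.01] w-0.0003 f3.8
tip z 63.78298789510439 target 63.4
hold t14.69 [0.518  0.1908 0.1364] [-179.99    0.24 -175.4 ] F [-2.  -0.4  7.2] M [-0.09  0.52  0.  ] w-0.0003 f4.0
tip z 63.778586551351964
up t15.49 [0.5176 0.1908 0.2549] [-1.800e+02  1.000e-01 -1.754e+02] F [-0.1 -0.2 -0.8] M [ 0.03  0.02 -0.02] w-0.0001 f0.0
```

View pics/c3.png

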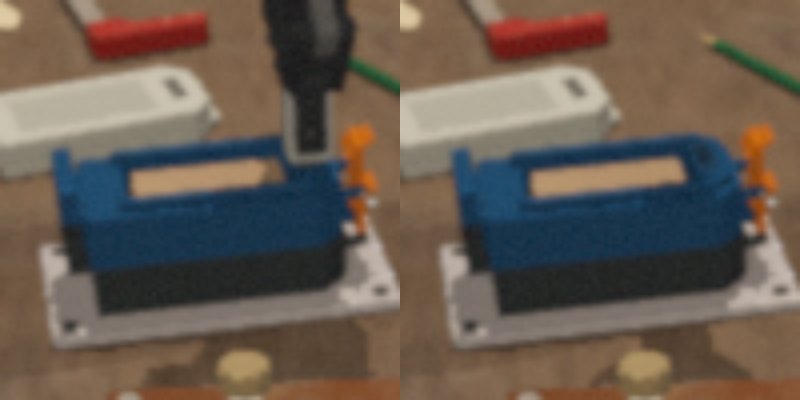

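Run:
```python
from h import *
t=cv2.imread("pics/top4.png"); H,S,V=cv2.split(cv2.cvtColor(t,cv2.COLOR_BGR2HSV)); m=((H>100)&(H<125)&(S>90)).astype(np.uint8)
M=np.zeros_like(m);M[225:335,290:355]=m[225:335,290:355]
c=max(cv2.findContours(M,cv2.RETR_EXTERNAL,cv2.CHAIN_APPROX_NONE)[0],key=cv2.contourArea)[:,0]
q=Rp(BASE[1],0).inv().apply(onz("top",c,.058)-BASE[0])*1e3
for s in(1,-1):
    k=(s*q[:,1]>24)&(abs(q[:,0])<42); print(s,np.polyfit(q[k,0],q[k,1],1),k.sum())
def oc(n,f,box):
    H,S,V=cv2.split(cv2.cvtColor(f,cv2.COLOR_BGR2HSV)); m=(H>3)&(H<18)&(S>180)&(V>160); M=np.zeros(m.shape,np.uint8);u0,v0,u1,v1=box;M[v0:v1,u0:u1]=m[v0:v1,u0:u1]
    y,x=np.nonzero(M); print(n,x.mean(),y.mean(),len(x)); return [x.mean(),y.mean()]
a=oc("top",t,(300,225,345,252)); b=oc("side",cv2.imread("pics/side4.png"),(295,215,325,235))
print(Rp(BASE[1],0).inv().apply(onz("top",[a],.069)-BASE[0])*1e3)
C,d=rays("top",[a]);T,e=rays("side",[b]); w=np.linalg.lstsq(np.c_[d[0],-e[0]],T-C,rcond=None)[0]; P=(C+w[0]*d[0]+T+w[1]*e[0])/2; print(Rp(BASE[1],0).inv().apply(P-BASE[0])*1e3)
```

```text
Traceback (most recent call last):
ValueError: max() iterable argument is empty
```

Run:
```python
from h import *
g=np.array([0,0,.074]); o,y=LID
p,r=tool(o+[0,0,.09],Rp(y,0),g); robot.move_pose(p,r); robot.set_gripper(.085); st("above")
t=cams.grab_frame("top"); s=cams.grab_frame("side"); cv2.imwrite("pics/top5.png",t);cv2.imwrite("pics/side5.png",s)
p,r=tool(o,Rp(y,0),g); print(robot.line_to(p,.12,guard=10)); st("down")
robot.set_gripper(.045); st("grip")
H,S,V=cv2.split(cv2.cvtColor(t,cv2.COLOR_BGR2HSV)); m=((H>100)&(H<125)&(S>90)).astype(np.uint8)
M=np.zeros_like(m);M[225:335,290:355]=m[225:335,290:355]
c=max(cv2.findContours(M,cv2.RETR_EXTERNAL,cv2.CHAIN_APPROX_NONE)[0],key=cv2.contourArea)[:,0]
q=Rp(BASE[1],0).inv().apply(onz("top",c,.058)-BASE[0])*1e3
for s_ in(1,-1):
    k=(s_*q[:,1]>24)&(abs(q[:,0])<42); print(s_,np.polyfit(q[k,0],q[k,1],1),k.sum())
def oc(n,f,box):
    H,S,V=cv2.split(cv2.cvtColor(f,cv2.COLOR_BGR2HSV)); m=(H>3)&(H<18)&(S>180)&(V>160); M=np.zeros(m.shape,np.uint8);u0,v0,u1,v1=box;M[v0:v1,u0:u1]=m[v0:v1,u0:u1]
    y,x=np.nonzero(M); print(n,x.mean(),y.mean(),len(x)); return [x.mean(),y.mean()]
a=oc("top",t,(300,225,345,252)); b=oc("side",s,(295,215,325,235))
C,d=rays("top",[a]);T,e=rays("side",[b]); w=np.linalg.lstsq(np.c_[d[0],-e[0]],T-C,rcond=None)[0]; P=(C+w[0]*d[0]+T+w[1]*e[0])/2; print(Rp(BASE[1],0).inv().apply(P-BASE[0])*1e3)
```

```text
above t17.23 [0.4169 0.3547 0.164 ] [-180.     -0.   -165.44] F [-0.5 -0.1  0.1] M [-0.   -0.03 -0.01] w0.0850 f0.0
False
down t18.23 [0.4174 0.3549 0.0748] [ 1.7999e+02  6.0000e-02 -1.6544e+02] F [0.7 0.1 0. ] M [ 0.01 -0.02 -0.04] w0.0850 f0.0
grip t18.59 [0.4176 0.3551 0.0754] [ 1.7997e+02  1.2000e-01 -1.6543e+02] F [-0.6  0.   7.1] M [-0.06  0.21  0.01] w0.0605 f65.9
1 [1.97899232e-02 2.81910218e+01] 47
-1 [ 2.30327747e-03 -2.91104939e+01] 44
top 319.82608695652175 241.6086956521739 69
side 308.9795918367347 225.55102040816325 49
[69.22898787 -0.27467889 67.55157802]
```

```bash
echo 'GL=np.array([.0006,0,.0755]); DL=.058' >> h.py
python3 - <<'E'
from h import *
o=robot.observe(); p=o["tool_pos"].copy(); p[2]+=.14; robot.line_to(p,.2); st("lift")
p,r=edge(BASE,-.0516,.05,12,GL,DL,.0009); robot.move_pose(p,r)
mv(BASE,-.0516,.008,12,GL,DL,.0009,.12); robot.pause(.2); st("over")
t=cams.grab_frame("top"); s=cams.grab_frame("side"); cv2.imwrite("pics/top6.png",t);cv2.imwrite("pics/side6.png",s)
H,S,V=cv2.split(cv2.cvtColor(t,cv2.COLOR_BGR2HSV)); m=((S<70)&(V>130)).astype(np.uint8); M=np.zeros_like(m);M[225:275,290:355]=m[225:275,290:355]
ys,xs=np.nonzero(M)
o=robot.observe(); rp=R.from_euler('xyz',o["tcp_rot"],degrees=True)*RT.inv(); og=o["tool_pos"]-rp.apply(GL)
def L(px,z):
    C,d=rays("top",px); Cl=rp.inv().apply(C-og); dl=rp.inv().apply(d); return (Cl+dl*((z-Cl[2])/dl[:,2])[:,None])*1e3
for v in range(232,272,3):
    x=xs[ys==v]
    if len(x): print(v,x.min(),x.max(),L([[x.min(),v],[x.max(),v]],.02)[:,:2].round(1).tolist())
cv2.imwrite("pics/c6.png",np.hstack([cv2.resize(t[215:295,280:360],(400,400)),cv2.resize(s[160:290,210:340],(400,400))]))
E
```

```text
lift t19.45 [0.4171 0.3548 0.2138] [-1.7997e+02 -1.2000e-01 -1.6544e+02] F [-0.8  0.3 -1.8] M [-0.03 -0.04  0.02] w0.0608 f65.1
over t20.90 [0.4662 0.1865 0.1535] [ 179.99   12.08 -175.39] F [-0.9  0.  -1.9] M [-0.03  0.28  0.05] w0.0604 f65.1
238 290 340 [[70.5, 51.8], [63.6, -36.5]]
241 299 341 [[64.0, 36.4], [58.2, -37.9]]
244 297 341 [[59.0, 40.3], [52.9, -37.5]]
247 298 341 [[53.5, 39.0], [47.5, -37.1]]
250 298 342 [[48.2, 39.4], [42.1, -38.5]]
253 298 341 [[42.9, 39.8], [36.9, -36.3]]
256 298 341 [[37.5, 40.2], [31.5, -35.9]]
259 299 342 [[32.1, 38.9], [26.0, -37.3]]
262 299 314 [[26.7, 39.3], [24.6, 12.8]]
265 299 304 [[21.4, 39.7], [20.7, 30.9]]
```

View pics/c6.png

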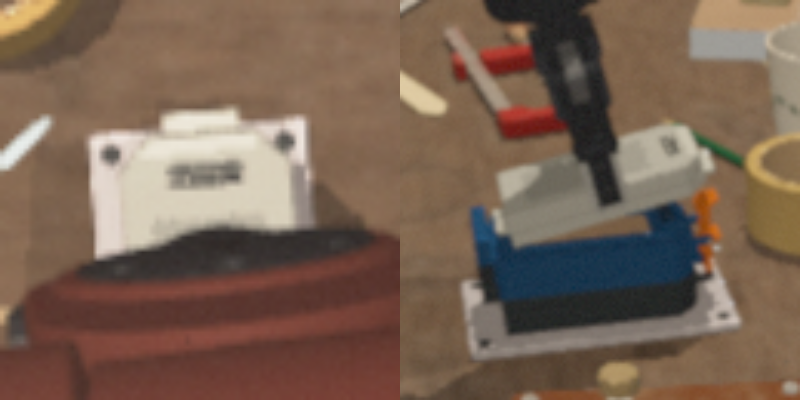

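Crop: the held lid is tilted the right way over the blue tray. Its lip spans about (312..328, 237) in the top view and its sides are at columns about 304.8 and 339.4 in row 255. I check those positions numerically.

Run:
```python
from h import *
o=robot.observe(); rp=R.from_euler('xyz',o["tcp_rot"],degrees=True)*RT.inv(); og=o["tool_pos"]-rp.apply(GL)
C,d=rays("top",[[312,238.5],[328,238],[304.8,255],[339.2,255]]); Cl=rp.inv().apply(C-og); dl=rp.inv().apply(d)
z=np.array([.005,.005,.02,.02]); q=Cl+dl*((z-Cl[2])/dl[:,2])[:,None]; print(q.round(4))
t=cv2.imread("pics/top6.png"); print(t[255,296:348,:].tolist()); print(cv2.cvtColor(t,cv2.COLOR_BGR2HSV)[255,298:346].tolist())
```

```text
[[ 0.0658  0.013   0.005 ]
 [ 0.0645 -0.0159  0.005 ]
 [ 0.0384  0.0281  0.02  ]
 [ 0.0336 -0.0329  0.02  ]]
[[80, 101, 126], [82, 101, 126], [145, 156, 178], [194, 205, 220], [204, 213, 226], [207, 215, 227], [206, 215, 227], [204, 214, 227], [181, 199, 213], [186, 205, 216], [189, 210, 218], [186, 206, 216], [188, 209, 217], [187, 207, 217], [188, 209, 218], [187, 207, 217], [187, 208, 217], [189, 210, 218], [189, 210, 218], [186, 207, 217], [187, 207, 217], [186, 206, 216], [187, 207, 217], [189, 209, 218], [188, 209, 217], [188, 208, 217], [186, 207, 217], [187, 209, 216], [189, 208, 217], [189, 209, 217], [187, 208, 217], [189, 210, 217], [188, 209, 217], [188, 208, 217], [190, 208, 217], [189, 209, 217], [187, 207, 216], [186, 207, 216], [186, 207, 216], [188, 208, 216], [188, 208, 216], [187, 207, 217], [154, 171, 179], [135, 141, 154], [129, 135, 147], [132, 138, 151], [95, 104, 120], [66, 82, 100], [64, 79, 100], [62, 78, 97], [63, 79, 99], [65, 80, 100]]
[[10, 47, 178], [13, 30, 220], [12, 25, 226], [12, 22, 227], [13, 24, 227], [13, 26, 227], [17, 38, 213], [19, 35, 216], [22, 34, 218], [20, 35, 216], [22, 34, 217], [20, 35, 217], [21, 35, 218], [20, 35, 217], [21, 35, 217], [22, 34, 218], [22, 34, 218], [20, 36, 217], [20, 35, 217], [20, 35, 216], [20, 35, 217], [21, 34, 218], [22, 34, 217], [21, 34, 217], [20, 36, 217], [23, 34, 216], [20, 33, 217], [21, 33, 217], [21, 35, 217], [23, 33, 217], [22, 34, 217], [21, 34, 217], [20, 32, 217], [21, 33, 217], [21, 34, 216], [21, 35, 216], [21, 35, 216], [21, 33, 216], [21, 33, 216], [20, 35, 217], [20, 36, 179], [9, 31, 154], [10, 31, 147], [9, 32, 151], [11, 53, 120], [14, 87, 100], [12, 92, 100], [14, 92, 97]]
```

Run:
```python
from h import *
dy=.0007
print(mv(BASE,-.0508,-.004,12,GL,DL,dy,.02,guard=4)); robot.pause(.1); st("deck"); l,a=loc(BASE,GL,DL); print(l,a)
dz=l[2]/1e3+.0002
print(mv(BASE,-.0660,dz,12,GL,DL,dy,.02,guard=9)); robot.pause(.1); st("slid"); l,a=loc(BASE,GL,DL); print(l,a)
print(mv(BASE,-.0680,dz,12,GL,DL,dy,.015,guard=9)); robot.pause(.1); st("slid2"); l,a=loc(BASE,GL,DL); print(l,a)
cv2.imwrite("pics/side7.png",cams.grab_frame("side"))
```

```text
True
deck t21.58 [0.4665 0.1861 0.1434] [ 180.     12.04 -175.41] F [1.6 0.6 4.7] M [ 0.05  0.04 -0.02] w0.0602 f65.9
[-50.66714214   0.72530286  -1.03071856] [-4.77680748e-03  1.20405416e+01  9.18394830e-03]
True
slid t22.27 [0.4548 0.1851 0.1438] [ 180.     12.13 -175.41] F [ 2.7  1.  -0.6] M [ 0.05 -0.13 -0.03] w0.0605 f65.2
[-62.25676472   0.6716501   -0.76934294] [-4.06118895e-03  1.21299527e+01  1.49160539e-02]
True
slid2 t22.65 [0.4545 0.1851 0.1444] [ 179.98   12.3  -175.43] F [ 4.7  0.5 -1.5] M [ 0.13 -0.55 -0.05] w0.0603 f65.4
[-62.35750844   0.66463528  -0.31733606] [-0.01609075 12.29901448  0.03334528]
```

Run:
```python
from h import *
dy=.0007
for tl,xe in((11,-.0618),(9,-.0616),(7.5,-.0614),(6,-.0613),(5,-.0612),(4,-.0612)):
    g=mv(BASE,xe,-.0008,tl,GL,DL,dy,.03,guard=14); st(f"{tl} {g}"); print(*loc(BASE,GL,DL))
    if g: break
robot.pause(.15); st("settled")
s=cams.grab_frame("side"); cv2.imwrite("pics/c8.png",cv2.resize(s[170:280,210:330],None,fx=5,fy=5,interpolation=cv2.INTER_CUBIC))
```

```text
11 False t22.95 [0.4567 0.1853 0.1426] [-180.     10.93 -175.4 ] F [ 0.8 -0.2  1.6] M [-0.04  0.21 -0.03] w0.0603 f65.9
[-62.1786904    0.67513366  -1.06686061] [3.07848159e-03 1.09344789e+01 1.66837209e-03]
9 False t23.22 [0.4598 0.1855 0.1409] [-179.99    8.96 -175.4 ] F [-0.1 -0.9  1.6] M [-0.21  0.41  0.04] w0.0605 f65.9
[-61.960447     0.60932532  -1.10681991] [1.48399086e-02 8.96090268e+00 7.31313735e-04]
7.5 False t23.47 [0.4622 0.1858 0.1397] [-179.99    7.5  -175.4 ] F [-1.7 -0.6  1.6] M [-0.17  0.52  0.  ] w0.0608 f65.8
[-61.68401507   0.65591641  -1.03156347] [ 1.08643974e-02  7.49871396e+00 -2.55011902e-03]
6 False t23.72 [0.4646 0.186  0.1385] [-179.99    6.03 -175.4 ] F [-0.9 -1.2  2. ] M [-0.14  0.39  0.05] w0.0603 f65.8
[-61.37301363   0.68751039  -0.90745726] [ 5.85120865e-03  6.03020818e+00 -3.28587409e-03]
5 False t23.97 [0.4661 0.1861 0.1377] [-180.      5.03 -175.4 ] F [-0.4  0.4  0.7] M [-0.1   0.47 -0.  ] w0.0601 f65.8
[-61.27447957   0.70876802  -0.84480833] [ 1.61384245e-03  5.02521499e+00 -9.34841607e-04]
4 False t24.22 [0.4675 0.1863 0.1371] [ 180.      4.02 -175.39] F [-2.5 -0.9  4.1] M [-0.14  0.72  0.04] w0.0602 f66.3
[-61.29322806   0.77391431  -0.42905573] [-2.61752769e-03  4.01738415e+00 -8.56976162e-03]
settled t24.37 [0.4675 0.1863 0.1372] [-180.      4.04 -175.39] F [-3.6 -1.3  6. ] M [-0.15  0.78  0.03] w0.0600 f66.3
```

View pics/c8.png

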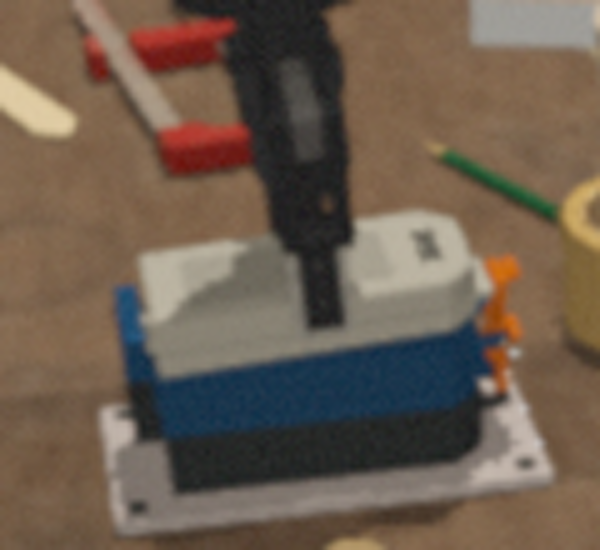

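Lid is swung down, with its lip on the tray's clip nose at about (490,280) in the crop. Now release and press.

Run:
```python
from h import *
robot.set_gripper(.085); o=st("open"); rp=R.from_euler('xyz',o["tcp_rot"],degrees=True)
robot.line_to(o["tool_pos"]-rp.apply([0,0,.07]),.15)
press(BASE,.045,.078,0)
o=robot.observe(); robot.line_to(o["tool_pos"]+[0,0,.08],.2)
p,r=tool(LID[0]+[0,0,.15],Rp(LID[1],0),np.array([0,0,.074])); robot.move_pose(p,r); st("away")
t=cams.grab_frame("top"); s=cams.grab_frame("side"); cv2.imwrite("pics/top9.png",t);cv2.imwrite("pics/side9.png",s)
cv2.imwrite("pics/c9.png",np.hstack([cv2.resize(t[220:340,265:385],(400,400),interpolation=2),cv2.resize(s[190:290,220:320],(400,400),interpolation=2)]))
```

```text
open t24.79 [0.4677 0.1862 0.1367] [ 180.      4.01 -175.4 ] F [-1.   0.   0.5] M [-0.03  0.08 -0.07] w0.0851 f0.0
hover t26.62 [0.5185 0.1908 0.1806] [-180.     0.  -175.4] F [ 0.8  0.1 -0.2] M [ 0.02  0.02 -0.01] w0.0003 f0.0
press True t28.09 [0.5197 0.1909 0.1506] [-180.      0.21 -175.4 ] F [-1.7 -0.1  6.6] M [-0.12  0.41  0.  ] w-0.0002 f3.5
tip z 78.04760656305854 target 78.0
hold t28.39 [0.5196 0.191  0.1506] [-180.      0.21 -175.39] F [-1.6 -0.2  6. ] M [-0.09  0.34  0.03] w-0.0001 f3.1
tip z 78.03344481398616
away t29.73 [0.4169 0.3542 0.2231] [-1.7996e+02 -6.0000e-02 -1.6545e+02] F [ 0.7 -0.2 -0.1] M [-0.01 -0.01 -0.02] w-0.0001 f0.0
```

View pics/c9.png

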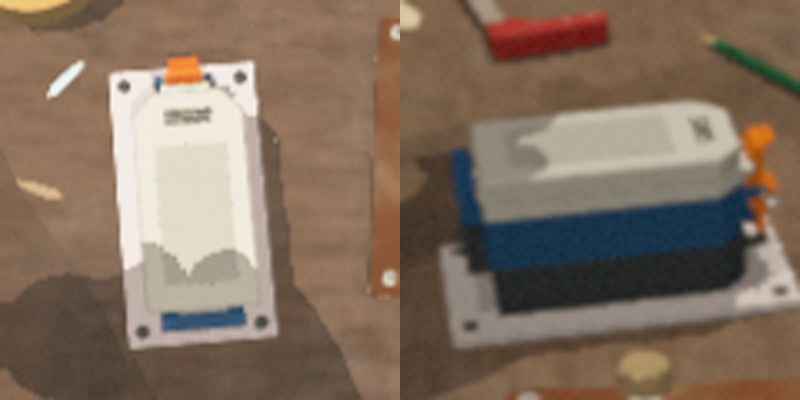

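Both seams are closed and level in the side view, and both clips stand upright. The pressed top was at z 78.0 mm, which is the seated height. Handing in.

```bash
python3 -c "
from plant import robot, cams
print(robot.job_done())"
```

```text
the job is handed in; nothing more can be done
None
```

The pack is built and handed in at about 30 s: the tray with its blank is on the base and the lid on the tray. By camera and pressed height both look snapped down; `job_done()` returned no verdict.

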